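# Seat the marking template on the jig's pins

### The arm

A 6-joint arm with a two-finger parallel gripper is mounted at the origin on the work surface. World frame = base frame: x ahead of the robot, y to its left, z up, the work surface at z = 0. Lengths are in m, angles in rad, forces in N, time in s.
With the tool pointing down it reaches from about 0.3 to 1 m from the base axis. Payload 5.1 kg.
Tool frame: the origin (TCP) lies on the centre line of the jaws, within the pads' length; the fingertips stand manip.tip_extent ahead of it and the grasp point (between the pads) lies 2 mm behind it (manip.tip_extent is the distance from the TCP to the fingertips, in m); z points along the fingers, y is the direction in which the jaws open and shut (so a half turn about z gives the same grasp; the last joint's range is limited). The gripper opens to 95 mm and grips with 3 to 60 N. Pads are 20 mm wide; open, the fingers measure 119 mm over their backs; the gripper's body (75 mm by 180 mm) begins 59 mm behind the grasp point.
Start: joints at [-1.398, 0.124, 1.65, -0, 1.367, -0.083], TCP at [0.164, -0.629, 0.232] pointing down, gripper open.
Joint ranges: [-2.61, 2.61], [-1.02, 2.33], [0.03, 2.71], [-1.35, 4.49], [0.32, 2.68], [-2.91, 2.91]. Speed limits (rad/s): [2.57, 2.57, 3.14, 3.14, 3.14, 3.14].

### API

Orientations are given as a unit quaternion [x, y, z, w].
In Python, from rig import manip, get_image, camera_info gives the robot as it stands. The module is installed in compiled form; this text tells all that it offers.
- The arm moves only by the tool arm_command, never from a script. Its argument "moves" is a list of rows, each a list of 3 entries, a list of its own where there are three numbers: the shift along the tool's x, y, z in m, then the turn, a rotation vector about the tool's x, y, z in degrees, then the opening, from 0 (shut) to 1 (fully open). A call has 1 to 5 rows; each row is the pose to reach, as a shift and turn from the pose measured when the call began, along the tool's axes at that moment; what a row does not reach only later rows make up. A row lasts 1/8 s, in which the tool goes at most 62.5 mm and 10.7 degrees, less where a joint would pass 70% of its speed; a pose out of reach is approached as far as the arm can. A call with a gripper value outside its range is refused whole. The fingers move at their own pace and stop on an object; the grip force is fixed at half the most. Time passes only in rows, so rows that repeat a pose let the fingers close. It gives the time, the measured TCP pose, the force and the opening at its end, in the units of the state.
- manip.state(): the state, without advancing time (a new reading comes with each control period).
- get_image(name): name is "side" or "top"; returns (picture, depth): 400x640x3 uint8, blue, green, red; 400x640 float32, m along the optical axis (not along the pixel's ray), 0 where there is no reading.
- camera_info(name): a dict with "K" (3x3 intrinsics, pixels), "position" and "orientation" of the camera in the world. Camera axes: x right, y down, z forward; pixel columns grow to the right and rows downward; lengths in m; the calibration is good to about 2 mm. A picture is of the moment at which its call begins. camera_info takes no time and is no camera call.
- manip.finish_job(): hands the job in, once; it reports no verdict.
The state is a dict: "time": time; "joints": joint angles; "qvel": joint speeds; "tau": joint torques, N m; "position": TCP position; "ee_rot": TCP orientation; "contact_force": force on the tool from outside, world axes, zero at the start; "ft_torque": the same for the moment, N m; "width": opening from 0.0 (shut) to 1.0 (fully open).
Only numpy, scipy, OpenCV 4.12 (cv2) and the standard library are available. Lean on these libraries where they do the work, as an engineer would, in place of code of your own. Each camera call takes 0.05 s, during which the arm holds its last target.

### The job

Lift the aluminium marking template off the blue coaster by its red grip and lay it lightly on top of the two pins of the wooden jig, then slide it across the pins until both holes drop over them and the template lies fully flat on the board; let go of it there. Be gentle: hard pressing or a hard landing can bend the pins, so feel for the holes with a light touch. Leave the stapler, jar, fan and tilt-out bin alone.

Things in the scene. Friction and masses are not known exactly. Their poses are not given: they have to be found in the camera images.
- template: Aluminium plate 160 (x) by 90 (y) by 6 mm, 0.2 to 0.4 kg. Red grip bar upright at its centre: 60 mm long along x, 16 mm thick along y, top 46 mm above the plate's underside; close the fingers on it along y. Two round through holes 12.5 mm across at x = -55 and +55, y = 0; black slits and dots are only printed. Origin: centre of underside, z up. Same when turned half round. Starts flat on the coaster.
- jig: Wooden board 210 (x) by 150 (y) by 18 mm, fixed to the deck. Origin: centre of its underside, z up. Two upright steel pins at x = -55 and +55 mm rise 12 mm above its top, 10 mm across, the upper 1.5 mm bevelled to a flat tip 7.6 mm across. They are rigid and take the template either way round.
- jig_top (a point): Centre of the board's top face. Both pins stand on a flush aluminium bar in a black channel, clamped wherever last set: both at the same board y, anywhere from -18 to +18 mm of this point, not measured. With a hole over each pin the template slides down and lies flat on the board; otherwise it rides on the tips.
- coaster: Round blue silicone coaster, 104 mm across, 6 mm thick, fixed to the deck; origin at the centre of its underside. The template starts on it.
- stapler: Silver stapler lying on its base, 130 mm long (x) by 34 mm, 52 mm high, loose; origin at the centre of its underside. Leave alone.
- jar: Frosted glass jar with cork lid, 80 mm across, 114 mm high, loose; origin at the centre of its underside. Leave alone.
- fan: Small white desk fan, round foot 110 mm across, 190 mm high, loose; origin at the centre of the foot's underside. Leave alone.
- bin_lip (a point): Middle of the grey lip on the half-open clear tilt-out bin, whose white case (130 deep, 240 wide, 160 mm high) stands at the deck's left side. Leave alone.
Not all that is in view belongs to the job. What is shaped like the template but green or yellow is not meant.

How it is judged:
On the way, in this order (a step that is already met when the one before it is completed fails the run):
1. The template is lifted clear of the coaster (height (world z) of template above 0.03 m and contact force between template and coaster below 0.01 N), for 0.1 s.
2. Both holes have dropped over the pins and the template lies flat on the board (z of template in the frame of jig between 0.014 and 0.0205 m and x of template in the frame of jig between -0.006 and 0.006 m and y of template in the frame of jig between -0.022 and 0.022 m and angle between the x axis of template and the x axis of jig, either way round below 0.07 rad and angle between template's own z axis and vertical below 0.03 rad), for 0.2 s.
At the end, for the whole second after the job is handed in: The template lies at rest flat on the jig board with a pin through each hole: underside within 2.5 mm of the board's top, tilt under 0.03 rad, its long axis within 0.07 rad of the board's, its centre within 6 mm of the board's centre along the board's x and 22 mm along y, let go (all of step 2 and linear speed of template below 0.01 m/s and angular speed of template below 0.05 rad/s); the robot touches nothing.
It fails at once if The template is pressed or dropped on the jig (board or pins) with more than 50 N (contact force between template and jig above 50 N).
It fails at once if The stapler is pushed more than 20 mm or tipped (distance of stapler from where it was at the start of the episode above 0.02 m or angle between stapler's own z axis and vertical above 0.3 rad).
It fails at once if The jar is pushed more than 20 mm or tipped (distance of jar from where it was at the start of the episode above 0.02 m or angle between jar's own z axis and vertical above 0.3 rad).
It fails at once if The fan is pushed more than 20 mm or tipped (distance of fan from where it was at the start of the episode above 0.02 m or angle between fan's own z axis and vertical above 0.3 rad).
It fails at once if The tilt-out bin is moved more than 20 mm at its lip (distance of bin_lip from where it was at the start of the episode above 0.02 m).
It also fails if it takes over 72 s, if anything falls off the work surface, if the arm or the gripper's body presses on something with over 40 N, if the wrist force passes 120 N, or if a joint passes its speed limit or range.

## Working session

There is one attempt and no reset: what is moved stays moved. The work goes in short steps, Python scripts to look and compute and a tool call to move; the robot and the scene stay as the last step left them, time stands still between calls to the robot, and variables do not carry over. Pictures are saved under pics/ and viewed, and the job is handed in when it is done.

Besides the shell and the picture viewer there is one more tool, called after ">>>" as name([rows], argument=value, ...), one row to a line, values as JSON. arm_command: Moves the arm, as the interface text tells. Its arguments: {"type":"object","properties":{"moves":{"type":"array","items":{"type":"array"}}},"required":["moves"]}

```bash
mkdir -p pics; python3 - <<'E'
from rig import manip,get_image,camera_info
import cv2,numpy as np
print(manip.state(), manip.tip_extent)
for n in("side","top"):
    p,d=get_image(n); cv2.imwrite(f"pics/{n}0.png",p); np.save(f"{n}0.npy",d); print(n,camera_info(n))
E
```

```text
{'time': 0.0, 'joints': array([-1.39758506e+00,  1.24509473e-01,  1.65166849e+00, -8.22434849e-06,
        1.36746519e+00, -8.25937991e-02]), 'qvel': array([-1.36419282e-04,  1.01830250e-03, -4.81368625e-04, -5.98768495e-05,
       -9.70130233e-04, -1.33153970e-03]), 'tau': array([-2.04779084e-03, -4.17606175e+01, -3.59929454e+01,  7.73548172e-02,
        4.94401704e-02, -1.74676993e-04]), 'position': array([ 0.16433597, -0.62826434,  0.23038743]), 'ee_rot': array([ 9.91830988e-01,  1.27554851e-01, -5.04594135e-05, -1.02401657e-03]), 'contact_force': array([-0.17193122, -0.68384965, -0.49090722]), 'ft_torque': array([ 0.01778959, -0.01265092, -0.00515279]), 'width': 0.9985926926141331} 0.017
side {'K': array([[415.93828914,   0.        , 324.89379   ],
       [  0.        , 415.93828914, 198.81890449],
       [  0.        ,   0.        ,   1.        ]]), 'position': array([0.03164112, 0.70395696, 0.79238888]), 'orientation': array([-0.28585763,  0.85318409, -0.41285118,  0.14112485])}
top {'K': array([[482.990236  ,   0.        , 324.63238069],
       [  0.        , 482.990236  , 204.95178792],
       [  0.        ,   0.        ,   1.        ]]), 'position': array([0.40842048, 0.03464848, 1.37247178]), 'orientation': array([ 0.71400795, -0.69761821,  0.04299045, -0.040906  ])}
```

View pics/top0.png

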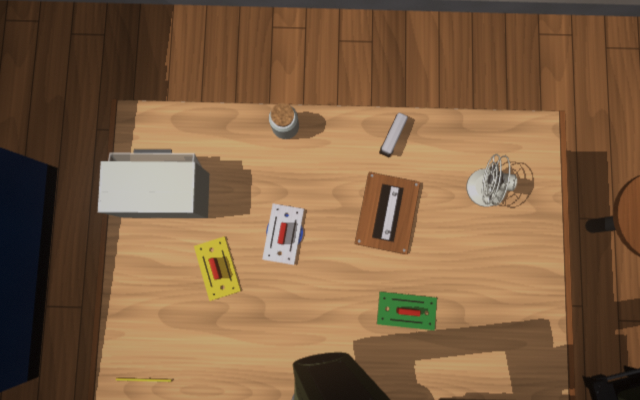

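View pics/side0.png

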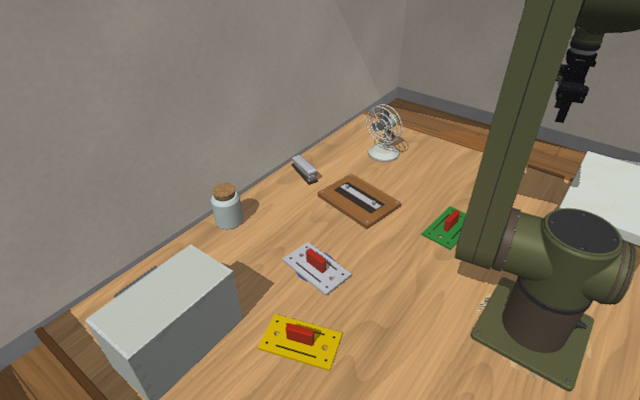

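The top view shows the silver template at about (284,235) on the blue coaster and the jig at (389,213), with pins near (397,192) and (388,234). The fan, stapler, jar and bin are clear of the path. Next I'll measure these more exactly.

```bash
cat >h.py <<'E'
import numpy as np,cv2
from scipy.spatial.transform import Rotation as R
from rig import manip,get_image,camera_info
def cloud(n,d):
    c=camera_info(n);K=c["K"];v,u=np.mgrid[:d.shape[0],:d.shape[1]]
    P=np.stack([(u-K[0,2])/K[0,0]*d,(v-K[1,2])/K[1,1]*d,d],-1)
    return P@R.from_quat(c["orientation"]).as_matrix().T+c["position"]
def onz(n,uv,z):
    c=camera_info(n);K=c["K"];uv=np.atleast_2d(uv).astype(float)
    r=np.c_[(uv[:,0]-K[0,2])/K[0,0],(uv[:,1]-K[1,2])/K[1,1],np.ones(len(uv))]@R.from_quat(c["orientation"]).as_matrix().T
    return c["position"]+r*((z-c["position"][2])/r[:,2])[:,None]
def proj(n,P):
    c=camera_info(n);q=(np.atleast_2d(P)-c["position"])@R.from_quat(c["orientation"]).as_matrix()
    q=q@c["K"].T;return q[:,:2]/q[:,2:]
E
python3 - <<'E'
from h import *
for n,boxes in (("top",[(250,190,320,280),(345,160,435,265)]),("side",[(270,230,365,300),(305,165,410,235)])):
    p=cv2.imread(f"pics/{n}0.png");d=np.load(f"{n}0.npy");C=cloud(n,d)
    ims=[]
    for i,(a,b,c,e) in enumerate(boxes):
        cr=cv2.resize(p[b:e,a:c],None,fx=5.5,fy=5.5,interpolation=cv2.INTER_CUBIC);cv2.imwrite(f"pics/{n}0c{i}.png",cr)
        z=C[b:e,a:c,2]; print(n,i,np.percentile(z,[1,10,30,50,70,90,99]).round(4))
        lo,hi=((.008,.02) if i==0 else (.012,.024))
        m=np.zeros(d.shape,np.uint8);m[b:e,a:c]=(C[b:e,a:c,2]>lo)&(C[b:e,a:c,2]<hi+ .04)
        k,l,s,_=cv2.connectedComponentsWithStats(m);j=1+s[1:,4].argmax();m=(l==j)
        X=C[m];X=X[X[:,2]<hi]
        print(cv2.minAreaRect(X[:,:2].astype(np.float32)*1000),X.mean(0))
        if i==0:
            hsv=cv2.cvtColor(p,cv2.COLOR_BGR2HSV);r=m&(hsv[...,1]>150)&((hsv[...,0]<10)|(hsv[...,0]>170))
            Y=C[r];Y=Y[Y[:,2]>.046];print("grip",len(Y),Y[:,2].max(),cv2.minAreaRect(Y[:,:2].astype(np.float32)*1000),Y.mean(0))
E
```

```text
top 0 [-0.0058 -0.0025  0.      0.0022  0.0066  0.014   0.0529]
((488.21734619140625, 148.8033447265625), (94.89031982421875, 160.084228515625), 81.07099151611328) [0.4874589  0.14860357 0.01277172]
grip 102 0.059058576228590676 ((486.5161437988281, 147.3936767578125), (13.317312240600586, 55.72129440307617), 81.0556411743164) [0.48657987 0.14717572 0.0522414 ]
top 1 [-0.0058 -0.0023  0.0005  0.0035  0.0168  0.0204  0.0253]
((554.792236328125, -144.83668518066406), (150.62579345703125, 210.45108032226562), 79.85472869873047) [ 0.55366397 -0.14408905  0.0182785 ]
side 0 [-0.0027 -0.0011  0.0002  0.0012  0.0032  0.0135  0.0528]
((487.65924072265625, 148.56869506835938), (99.11975860595703, 162.20242309570312), 81.33064270019531) [0.48004263 0.15494721 0.01244105]
grip 118 0.05559874756340366 ((485.22314453125, 150.83529663085938), (16.70475196838379, 55.58531188964844), 83.57268524169922) [0.48318554 0.15168707 0.05141408]
side 1 [-0.0028 -0.001   0.0005  0.0018  0.0161  0.0196  0.0498]
((554.9259643554688, -144.41314697265625), (154.1701202392578, 214.04933166503906), 79.96276092529297) [ 0.54744189 -0.13764721  0.0183833 ]
```

View pics/top0c1.png

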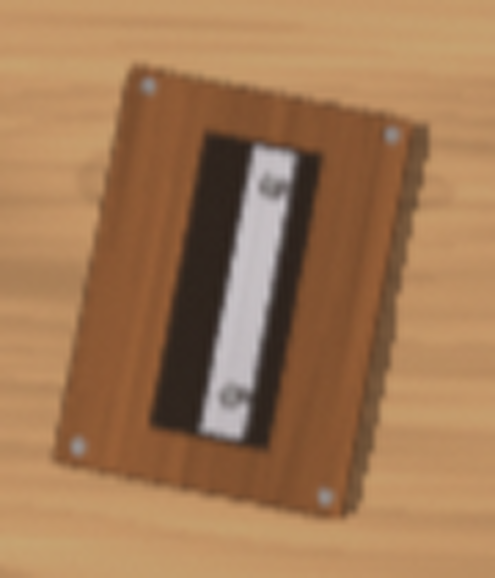

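View pics/side0c1.png

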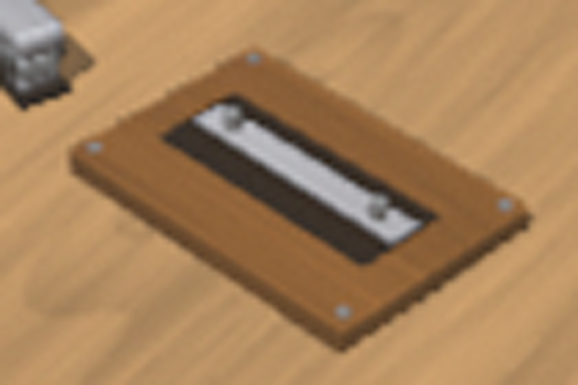

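View pics/top0c0.png

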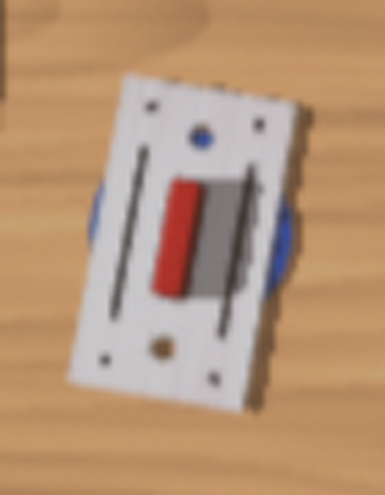

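```bash
python3 - <<'E'
from h import *
print(proj("top",[.5548,-.1447,.018]))
th=np.deg2rad(-10.1);ex=np.array([np.cos(th),np.sin(th)]);ey=np.array([-ex[1],ex[0]])
c=np.array([.5548,-.1447])
def loc(n,uv,z): return ((onz(n,uv,z)[:,:2]-c)@np.c_[ex,ey]*1000).round(1)
# dots and template holes
for n,(a,b,_,_) in (("top",(345,160,435,265)),("side",(305,165,410,235))):
    f=lambda pts:np.array(pts)/5.5+[a,b]-.41
    if n=="top":
        print("screws",loc(n,f([(149,86),(392,134),(78,447),(325,496)]),.018))
        print("bar",loc(n,f([(252,145),(298,150),(200,435),(245,441)]),.018)); print("chan",loc(n,f([(206,133),(321,153),(151,427),(269,448)]),.018)); print("pins",loc(n,f([(272,183),(232,396)]),.030))
    else:
        print("screws",loc(n,f([(254,59),(505,205),(95,147),(343,313)]),.018)); print("bar",loc(n,f([(237,101),(425,228),(193,114),(388,246)]),.018));print("pins base",loc(n,f([(236,126),(379,216)]),.018)); print("pins",loc(n,f([(233,110),(379,199)]),.030)); 
# templ
f=lambda pts:np.array(pts)/5.5+[250,190]-.41
P=onz("top",f([(201,137),(162,348),(152,106),(259,125),(105,360),(214,379)]),.012)[:,:2]
print("holes",P.round(4),P[:2].mean(0),P[2:].mean(0),np.rad2deg(np.arctan2(*(P[0]-P[1])[::-1])),np.linalg.norm(P[0]-P[1]))
E
```

```text
[[387.30789417 211.77020568]]
screws [[ 94.   62.7]
 [ 94.2 -65. ]
 [-96.4  63.4]
 [-95.9 -64.4]]
bar [[ 74.2   4.8]
 [ 76.4 -18.9]
 [-78.1   3.6]
 [-76.5 -19.4]]
chan [[ 75.7  29.3]
 [ 77.2 -30.8]
 [-79.   28.8]
 [-77.6 -32.1]]
pins [[ 54.7  -7.5]
 [-56.4  -7.3]]
screws [[ 93.  -64.1]
 [-96.1 -65.1]
 [ 93.7  61.9]
 [-96.4  63.9]]
bar [[ 70.3 -27.1]
 [-79.6 -18.7]
 [ 78.5   0.2]
 [-76.2   7. ]]
pins base [[ 53.7  -9.6]
 [-55.9  -8.3]]
pins [[ 54.4  -7.4]
 [-55.6  -7.4]]
holes [[0.541  0.1408]
 [0.4325 0.1571]
 [0.5564 0.1665]
 [0.5479 0.1111]
 [0.4258 0.1859]
 [0.4175 0.1301]] [0.48676432 0.14893936] [0.48689276 0.14842105] -8.580397094717915 0.1096588648060021
```

```bash
cat >>h.py <<'E'
def plan(xyz,yaw):
    s=manip.state();Rc=R.from_quat(s["ee_rot"]);y=np.deg2rad(yaw)
    T=R.from_matrix(np.array([[np.cos(y),np.sin(y),0],[np.sin(y),-np.cos(y),0],[0,0,-1]]))
    x=Rc.as_matrix()[:,0]
    print("t",round(s["time"],2),"pos",s["position"].round(4),"yaw",np.rad2deg(np.arctan2(x[1],x[0])).round(2),"F",s["contact_force"].round(2),"M",s["ft_torque"].round(3),"w",round(s["width"],3))
    print("shift mm",((Rc.inv().apply(np.array(xyz)-s["position"]))*1000).round(1),"turn",np.rad2deg((Rc.inv()*T).as_rotvec()).round(2))
E
python3 -c "
from h import *
plan([.487,.1487,.18],-8.8)"
```

```text
t 0.1 pos [ 0.1643 -0.6283  0.2305] yaw 14.66 F [-0.15 -0.01  0.38] M [-0.018  0.027 -0.025] w 0.998
shift mm [ 508.8 -670.    51.8] turn [-1.000e-01  1.000e-02  2.346e+01]
```

>>> arm_command([
  [[0.509,-0.67,0.0],[0,0,23.5],1],
  [[0.509,-0.67,0.0],[0,0,23.5],1],
  [[0.509,-0.67,0.0],[0,0,23.5],1],
  [[0.509,-0.67,0.0],[0,0,23.5],1],
  [[0.509,-0.67,0.0],[0,0,23.5],1],
])

```text
time: 0.72
position: [0.2845, -0.3382, 0.2313]
ee_rot: [0.997, -0.077, -0.0, -0.001]
contact_force: [0.7, 1.1, 1.2]
width: 1.0
```

```bash
python3 -c "
from h import *
plan([.487,.1487,.15],-8.8)"
```

```text
t 0.72 pos [ 0.2845 -0.3382  0.2313] yaw -8.89 F [0.72 1.06 1.2 ] M [ 0.005 -0.023  0.024] w 1.0
shift mm [ 124.9 -512.1   82.3] turn [-0.13  0.03 -0.09]
```

>>> arm_command([
  [[0.125,-0.512,0.0],[0,0,0],1],
  [[0.125,-0.512,0.0],[0,0,0],1],
  [[0.125,-0.512,0.0],[0,0,0],1],
  [[0.125,-0.512,0.0],[0,0,0],1],
  [[0.125,-0.512,0.0],[0,0,0],1],
])

```text
time: 1.35
position: [0.4042, -0.0496, 0.232]
ee_rot: [0.997, -0.078, 0.0, -0.001]
contact_force: [0.9, -0.6, -0.4]
width: 0.998
```

```bash
python3 -c "
from h import *
plan([.487,.1487,.10],-8.8)"
```

```text
t 1.35 pos [ 0.4042 -0.0496  0.232 ] yaw -8.89 F [ 0.87 -0.62 -0.42] M [ 0.037 -0.051 -0.038] w 0.998
shift mm [  51.1 -208.4  132.4] turn [-0.12 -0.01 -0.09]
```

>>> arm_command([
  [[0.015,-0.06,0.0],[0,0,0],1],
  [[0.051,-0.208,0.06],[-0.1,0,0.1],1],
  [[0.051,-0.208,0.1],[-0.1,0,0.1],1],
  [[0.051,-0.208,0.1],[-0.1,0,0.1],1],
  [[0.051,-0.208,0.1],[-0.1,0,0.1],1],
])

```text
time: 1.98
position: [0.4842, 0.1499, 0.1275]
ee_rot: [0.997, -0.076, -0.004, 0.001]
contact_force: [-0.2, 0.0, -0.9]
width: 1.002
```

```bash
python3 - <<'E'
from h import *
plan([.487,.1487,.038],-8.8)
p,d=get_image("side");cv2.imwrite("pics/s1.png",cv2.resize(p[150:330,200:440],None,fx=3,fy=3,interpolation=cv2.INTER_CUBIC))
E
```

```text
t 1.98 pos [0.4842 0.1499 0.1275] yaw -8.77 F [-0.16  0.04 -0.87] M [0.06  0.012 0.006] w 1.002
shift mm [ 3.8  0.5 89.5] turn [0.15 0.5  0.03]
```

View pics/s1.png

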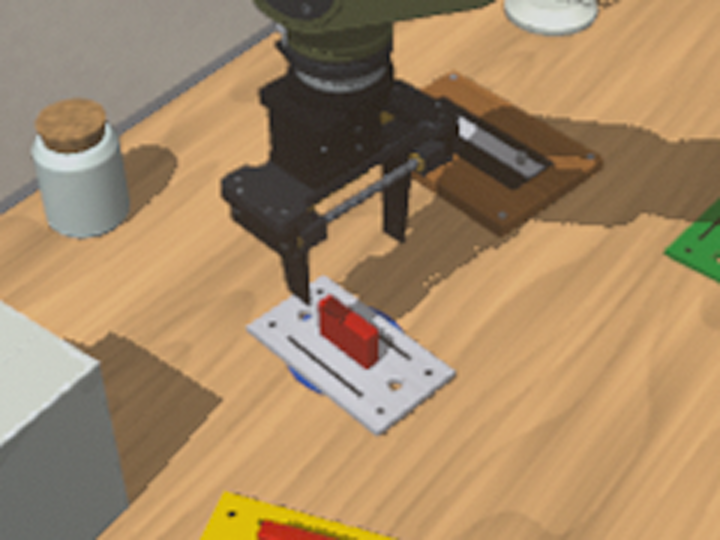

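The open gripper is centred above the template's red grip, with the fingers on either side. I'll descend and close.

>>> arm_command([
  [[0.0038,0.0005,0.04],[0.1,0.5,0],1],
  [[0.0038,0.0005,0.08],[0.1,0.5,0],1],
  [[0.0038,0.0005,0.0895],[0.1,0.5,0],1],
  [[0.0038,0.0005,0.0895],[0.1,0.5,0],1],
  [[0.0038,0.0005,0.0895],[0.1,0.5,0],1],
])

```text
time: 2.65
position: [0.4904, 0.1477, 0.0429]
ee_rot: [0.997, -0.077, 0.004, -0.0]
contact_force: [-0.2, 1.1, 0.7]
width: 0.998
```

```bash
python3 -c "
from h import *
plan([.487,.1487,.038],-8.8)"
```

```text
t 2.65 pos [0.4904 0.1477 0.0429] yaw -8.88 F [-0.18  1.13  0.66] M [ 0.042 -0.001  0.011] w 0.998
shift mm [-3.5 -0.4  4.9] turn [-0.08 -0.45 -0.08]
```

>>> arm_command([
  [[-0.003,0,0.004],[0,-0.2,0],1],
  [[-0.003,0,0.004],[0,-0.2,0],1],
  [[-0.003,0,0.004],[0,-0.2,0],1],
])

```text
time: 3.02
position: [0.4875, 0.1483, 0.0391]
ee_rot: [0.997, -0.077, 0.002, -0.001]
contact_force: [-0.6, -0.0, 0.2]
width: 1.001
```

```bash
python3 -c "
from h import *
plan([.487,.1487,.038],-8.8)"
```

```text
t 3.02 pos [0.4875 0.1483 0.0391] yaw -8.87 F [-0.64 -0.01  0.23] M [ 0.002  0.043 -0.075] w 1.001
shift mm [-0.6 -0.3  1.1] turn [-0.09 -0.28 -0.07]
```

>>> arm_command([
  [[0,0,0.001],[0,-0.2,0],0.4],
  [[0,0,0.001],[0,-0.2,0],0],
  [[0,0,0.001],[0,-0.2,0],0],
  [[0,0,0.001],[0,-0.2,0],0],
  [[0,0,0.001],[0,-0.2,0],0],
])

```text
time: 3.65
position: [0.4875, 0.1483, 0.0381]
ee_rot: [0.997, -0.077, 0.001, -0.001]
contact_force: [0.3, 0.8, 0.3]
width: 0.533
```

>>> arm_command([
  [[0,0,0],[0,0,0],0],
  [[0,0,0],[0,0,0],0],
  [[0,0,0],[0,0,0],0],
])

```text
time: 4.03
position: [0.4875, 0.1483, 0.0381]
ee_rot: [0.997, -0.077, 0.001, -0.001]
contact_force: [-0.3, -0.4, 0.2]
width: 0.217
```

```bash
python3 -c "
from h import *
plan([.487,.1487,.1],-8.8)"
```

```text
t 4.03 pos [0.4875 0.1483 0.0381] yaw -8.87 F [-0.29 -0.38  0.2 ] M [ 0.039  0.022 -0.003] w 0.217
shift mm [ -0.5  -0.4 -61.9] turn [-0.09 -0.08 -0.07]
```

Still closing (a width of 0.168 would be 16 mm).

>>> arm_command([
  [[0,0,0],[0,0,0],0],
  [[0,0,0],[0,0,0],0],
  [[0,0,0],[0,0,0],0],
  [[0,0,0],[0,0,0],0],
])

```text
time: 4.53
position: [0.4876, 0.1482, 0.0381]
ee_rot: [0.997, -0.077, 0.001, -0.001]
contact_force: [-0.1, -1.0, 0.2]
width: 0.165
```

>>> arm_command([
  [[0,0,-0.01],[0,0,0],0],
  [[0,0,-0.04],[0,0,0],0],
  [[0,0,-0.07],[0,0,0],0],
  [[0,0,-0.07],[0,0,0],0],
  [[0,0,-0.07],[0,0,0],0],
])

```text
time: 5.15
position: [0.4864, 0.148, 0.1068]
ee_rot: [0.997, -0.077, -0.0, -0.0]
contact_force: [-0.5, 0.4, -4.7]
width: 0.169
```

```bash
python3 - <<'E'
from h import *
th=np.deg2rad(-10.1);ex=np.array([np.cos(th),np.sin(th)]);ey=np.array([-ex[1],ex[0]])
c=np.array([.5548,-.1447])-.0008*ex-.0074*ey; print("pin mid",c, "target",c+ey*.006)
plan([*(c+ey*.006),.12],-10.1)
p,d=get_image("side");cv2.imwrite("pics/s2.png",cv2.resize(p[150:330,200:440],None,fx=3,fy=3,interpolation=cv2.INTER_CUBIC))
p,d=get_image("top");cv2.imwrite("pics/t2.png",cv2.resize(p[150:300,220:440],None,fx=3,fy=3,interpolation=cv2.INTER_CUBIC))
C=cloud("top",d);a=C[180:290,240:330];X=a[(a[...,2]>.05)&(a[...,2]<.09)];print(len(X))
E
```

```text
pin mid [ 0.55271468 -0.15184503] target [ 0.55376688 -0.14593801]
t 5.15 pos [0.4864 0.148  0.1068] yaw -8.86 F [-0.47  0.45 -4.67] M [ 0.046  0.055 -0.038] w 0.169
shift mm [111.8 280.  -13.4] turn [-0.04  0.04  1.24]
569
```

View pics/s2.png

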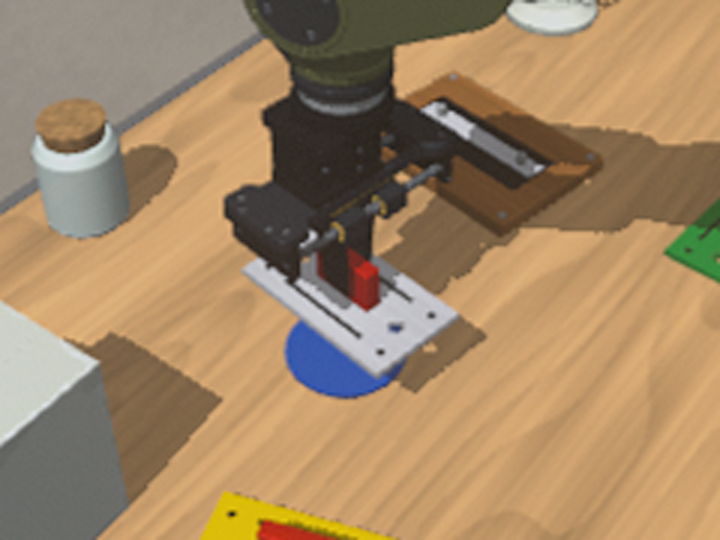

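View pics/t2.png

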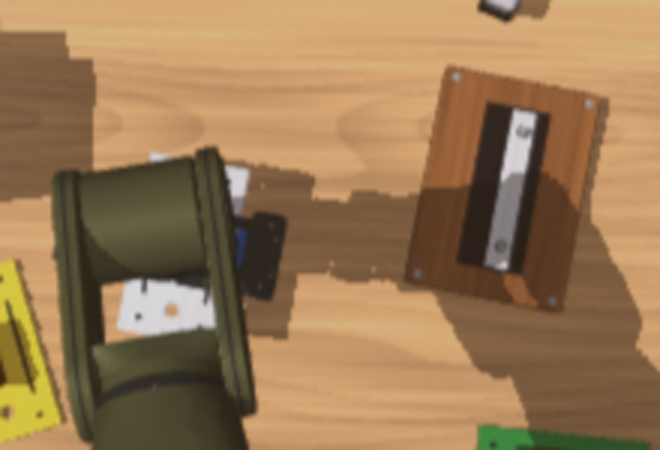

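The lift worked: in the side view the plate hangs level from the gripper at about (350,300), clear of the blue coaster. I'll carry it to the jig, offset 6 mm to the jig's +y side.

```bash
cat >>h.py <<'E'
th=np.deg2rad(-10.1);ex=np.array([np.cos(th),np.sin(th)]);ey=np.array([-ex[1],ex[0]])
pm=np.array([.5527,-.1518])
def jp(x,y,z,yaw=-10.1):
    "target template centre in mm relative to pin mid (jig axes)"
    p=manip.state()["position"][:2]-ex*.0009-pm; print("tmpl jig mm",(p@np.c_[ex,ey]*1000).round(2))
    q=pm+ex*(.0009+x/1000)+ey*y/1000; plan([*q,z],yaw)
E
python3 -c "
from h import *
jp(0,6,.09)"
```

```text
tmpl jig mm [-119.16  283.32]
t 5.25 pos [0.486  0.1479 0.1061] yaw -8.86 F [ 0.1  -0.39 -4.15] M [0.02  0.026 0.025] w 0.168
shift mm [113.2 279.8  15.8] turn [-0.    0.12  1.24]
```

>>> arm_command([
  [[0.02,0.05,0.0],[0,0,0.3],0],
  [[0.042,0.105,0.0],[0,0,0.6],0],
  [[0.065,0.16,0.0],[0,0,1],0],
  [[0.085,0.21,0.0],[0,0,1.2],0],
  [[0.1,0.247,0.0],[0,0,1.2],0],
])

```text
time: 5.88
position: [0.5461, -0.1136, 0.1041]
ee_rot: [0.996, -0.088, -0.002, -0.0]
contact_force: [0.5, -0.5, -3.2]
width: 0.163
```

```bash
python3 -c "
from h import *
jp(0,6,.08)"
```

```text
tmpl jig mm [-14.13  36.45]
t 5.88 pos [ 0.5461 -0.1136  0.1041] yaw -10.15 F [ 0.52 -0.49 -3.25] M [ 0.047 -0.052 -0.012] w 0.163
shift mm [14.3 30.4 24.1] turn [-0.02  0.26 -0.05]
```

>>> arm_command([
  [[0.007,0.015,0.005],[0,0.1,0],0],
  [[0.0143,0.0304,0.014],[0,0.3,0],0],
  [[0.0143,0.0304,0.024],[0,0.3,0],0],
  [[0.0143,0.0304,0.024],[0,0.3,0],0],
  [[0.0143,0.0304,0.024],[0,0.3,0],0],
])

```text
time: 6.5
position: [0.5546, -0.145, 0.0799]
ee_rot: [0.996, -0.088, 0.0, -0.0]
contact_force: [0.1, 0.8, -2.8]
width: 0.172
```

```bash
python3 - <<'E'
from h import *
jp(0,6,.066)
for n,(a,b,c,e) in (("side",(305,140,425,240)),("top",(330,140,460,280))):
    p,d=get_image(n);cv2.imwrite(f"pics/{n}3.png",cv2.resize(p[b:e,a:c],None,fx=4.25,fy=4.25,interpolation=cv2.INTER_CUBIC))
jp(0,6,.066)
E
```

```text
tmpl jig mm [-0.27  7.03]
t 6.5 pos [ 0.5546 -0.145   0.0799] yaw -10.08 F [ 0.15  0.76 -2.76] M [ 0.031 -0.025  0.021] w 0.172
shift mm [ 0.3  1.  13.9] turn [-0.04 -0.02  0.02]
tmpl jig mm [0.2  6.72]
t 6.6 pos [ 0.555  -0.1454  0.0805] yaw -10.1 F [ 0.29  0.4  -3.77] M [ 0.037 -0.034  0.012] w 0.165
shift mm [-0.2  0.7 14.5] turn [-0.02 -0.08  0.  ]
```

View pics/side3.png

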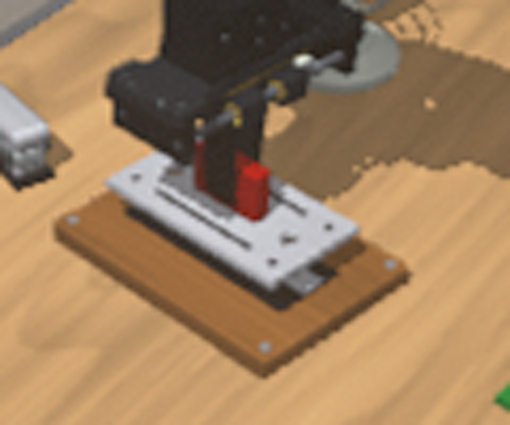

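View pics/top3.png

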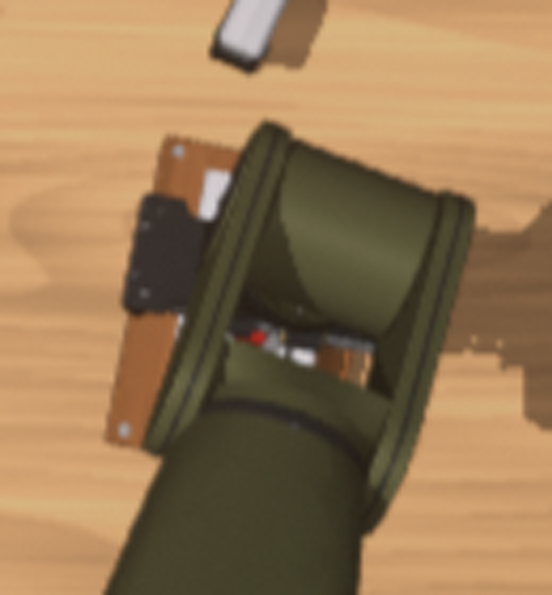

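The side view shows the plate level above the board, with the near hole at crop (289,240). I'll check its held position from that hole and the dots.

```bash
python3 - <<'E'
from h import *
uv=np.array([(289,239),(135,178),(330,227),(272,262)])/4.25+[305,140]-.38
P=onz("side",uv,.0545)[:,:2]
print(((P-pm)@np.c_[ex,ey]*1000).round(1))
uv=np.array([(316.5,259),(394,384)])/1 
f=lambda pts:np.array(pts)/5.5+[250,190]-.41
H=onz("top",f([(201,137),(162,348),(152,106),(259,125),(105,360),(214,379)]),.012)[:,:2]
c=H[:2].mean(0)*.5+H[2:].mean(0)*.5;t=np.deg2rad(-8.8);A=np.array([[np.cos(t),-np.sin(t)],[np.sin(t),np.cos(t)]])
print(((H-c)@A*1000).round(1))
E
```

```text
[[-57.3   8.9]
 [ 65.1  36.3]
 [-67.5 -21.6]
 [-66.4  35.9]]
[[ 54.7   0.5]
 [-54.9   0. ]
 [ 66.1  28.3]
 [ 66.1 -27.8]
 [-66.   27.5]
 [-65.7 -28.9]]
```

>>> arm_command([
  [[0.0002,0.0007,0.008],[0,-0.1,0],0],
  [[0.0002,0.0007,0.0145],[0,-0.1,0],0],
  [[0.0002,0.0007,0.0145],[0,-0.1,0],0],
  [[0.0002,0.0007,0.0145],[0,-0.1,0],0],
])

```text
time: 7.1
position: [0.555, -0.1461, 0.0659]
ee_rot: [0.996, -0.088, -0.0, -0.0]
contact_force: [-0.0, -0.4, -3.8]
width: 0.167
```

```bash
python3 -c "
from h import *
jp(.4,6,.062)"
```

```text
tmpl jig mm [0.41 6.01]
t 7.1 pos [ 0.555  -0.1461  0.0659] yaw -10.1 F [-0.04 -0.41 -3.8 ] M [ 0.031 -0.006  0.024] w 0.167
shift mm [-0.   0.   3.9] turn [-0.02  0.03  0.  ]
```

>>> arm_command([
  [[0,0,0.001],[0,0,0],0],
  [[0,0,0.002],[0,0,0],0],
  [[0,0,0.003],[0,0,0],0],
  [[0,0,0.003],[0,0,0],0],
])

```text
time: 7.6
position: [0.555, -0.1461, 0.0628]
ee_rot: [0.996, -0.088, -0.0, -0.0]
contact_force: [0.3, 0.4, -4.0]
width: 0.167
```

>>> arm_command([
  [[0,0,0.0005],[0,0,0],0],
  [[0,0,0.0005],[0,0,0],0],
])

```text
time: 7.85
position: [0.5549, -0.1461, 0.0623]
ee_rot: [0.996, -0.088, -0.0, -0.0]
contact_force: [0.3, -0.4, -3.0]
width: 0.166
```

>>> arm_command([
  [[0,0,0.0005],[0,0,0],0],
  [[0,0,0.0005],[0,0,0],0],
])

```text
time: 8.1
position: [0.555, -0.1461, 0.0621]
ee_rot: [0.996, -0.088, -0.0, -0.0]
contact_force: [-0.9, 0.8, -1.0]
width: 0.17
```

Contact is light, at TCP z = 0.062 as predicted, so the plate is resting on the tips. I'll slide toward jig −y with a small downward bias.

>>> arm_command([
  [[0,0.001,0.0004],[0,0,0],0],
  [[0,0.002,0.0004],[0,0,0],0],
  [[0,0.002,0.0004],[0,0,0],0],
])

```text
time: 8.48
position: [0.555, -0.1482, 0.062]
ee_rot: [0.996, -0.088, 0.0, -0.0]
contact_force: [-0.2, 0.6, -0.9]
width: 0.169
```

```bash
python3 -c "
from h import *
jp(.4,3,.062)"
```

```text
tmpl jig mm [0.76 3.99]
t 8.47 pos [ 0.555  -0.1482  0.062 ] yaw -10.1 F [-0.25  0.6  -0.86] M [ 0.278 -0.077 -0.018] w 0.169
shift mm [-0.4  1.  -0. ] turn [-0.02 -0.02 -0.  ]
```

>>> arm_command([
  [[-0.0004,0.0005,0.0005],[0,0,0],0],
  [[-0.0004,0.001,0.0005],[0,0,0],0],
  [[-0.0004,0.0015,0.0005],[0,0,0],0],
  [[-0.0004,0.0015,0.0005],[0,0,0],0],
])

```text
time: 8.98
position: [0.5538, -0.15, 0.0609]
ee_rot: [0.996, -0.088, -0.0, 0.0]
contact_force: [-0.7, -1.5, -3.8]
width: 0.171
```

```bash
python3 -c "
from h import *
jp(.4,1,.062)"
```

```text
tmpl jig mm [-0.11  2.  ]
t 8.97 pos [ 0.5538 -0.15    0.0609] yaw -10.1 F [-0.68 -1.54 -3.84] M [-0.098 -0.072  0.002] w 0.171
shift mm [ 0.5  1.  -1.1] turn [0.03 0.04 0.  ]
```

It's starting to drop onto the bevels (z −1.1 mm, load back to free weight).

>>> arm_command([
  [[0,0.0005,0.0005],[0,0,0],0],
  [[0,0.0008,0.001],[0,0,0],0],
  [[0,0.0008,0.001],[0,0,0],0],
])

```text
time: 9.35
position: [0.5533, -0.1508, 0.0594]
ee_rot: [0.996, -0.088, -0.001, 0.0]
contact_force: [-0.1, -0.7, -4.4]
width: 0.165
```

```bash
python3 -c "
from h import *
jp(0,0,.05)"
```

```text
tmpl jig mm [-0.48  1.14]
t 9.35 pos [ 0.5533 -0.1508  0.0594] yaw -10.11 F [-0.09 -0.74 -4.44] M [0.04  0.022 0.007] w 0.165
shift mm [0.5 1.1 9.4] turn [ 0.02  0.09 -0.01]
```

>>> arm_command([
  [[0,0.0003,0.001],[0,0,0],0],
  [[0,0.0003,0.002],[0,0,0],0],
  [[0,0.0003,0.003],[0,0,0],0],
  [[0,0.0003,0.003],[0,0,0],0],
])

```text
time: 9.85
position: [0.5532, -0.151, 0.0563]
ee_rot: [0.996, -0.088, -0.001, 0.0]
contact_force: [0.5, -0.4, -3.7]
width: 0.162
```

```bash
python3 -c "
from h import *
jp(0,0,.05)"
```

```text
tmpl jig mm [-0.59  0.9 ]
t 9.85 pos [ 0.5532 -0.151   0.0563] yaw -10.1 F [ 0.54 -0.41 -3.67] M [ 0.031 -0.019 -0.001] w 0.162
shift mm [0.6 0.9 6.3] turn [ 0.02  0.1  -0.  ]
```

>>> arm_command([
  [[0,0,0.001],[0,0.1,0],0],
  [[0,0,0.002],[0,0.1,0],0],
  [[0,0,0.003],[0,0.1,0],0],
  [[0,0,0.004],[0,0.1,0],0],
  [[0,0,0.005],[0,0.1,0],0],
])

```text
time: 10.48
position: [0.5531, -0.151, 0.0512]
ee_rot: [0.996, -0.088, -0.0, 0.0]
contact_force: [-0.7, -0.3, -3.6]
width: 0.162
```

>>> arm_command([
  [[0,0,0.0006],[0,0,0],0],
  [[0,0,0.0006],[0,0,0],0],
])

```text
time: 10.72
position: [0.5531, -0.151, 0.0505]
ee_rot: [0.996, -0.088, -0.0, 0.0]
contact_force: [-0.3, -0.1, -3.5]
width: 0.165
```

>>> arm_command([
  [[0,0,0.0005],[0,0,0],0],
  [[0,0,0.0005],[0,0,0],0],
])

```text
time: 10.98
position: [0.5532, -0.151, 0.0502]
ee_rot: [0.996, -0.088, 0.0, 0.0]
contact_force: [-1.2, -0.2, -2.8]
width: 0.167
```

```bash
python3 -c "
from h import *
jp(0,0,.05)"
```

```text
tmpl jig mm [-0.52  0.88]
t 10.97 pos [ 0.5532 -0.151   0.0502] yaw -10.1 F [-1.16 -0.17 -2.85] M [0.002 0.057 0.03 ] w 0.167
shift mm [0.5 0.9 0.2] turn [ 0.02 -0.   -0.  ]
```

Board contact is beginning at z ≈ 0.0502. I'll open the gripper there, since any drop left is at most about 0.2 mm.

>>> arm_command([
  [[0,0,0.0002],[0,0,0],0],
  [[0,0,0.0002],[0,0,0],0.3],
  [[0,0,0.0002],[0,0,0],0.6],
  [[0,0,0.0002],[0,0,0],0.8],
  [[0,0,0.0002],[0,0,0],0.8],
])

```text
time: 11.6
position: [0.5534, -0.1511, 0.0502]
ee_rot: [0.996, -0.088, 0.0, 0.0]
contact_force: [0.8, -0.9, 0.3]
width: 0.533
```

>>> arm_command([
  [[0,0,0],[0,0,0],0.8],
  [[0,0,0],[0,0,0],0.8],
  [[0,0,0],[0,0,0],0.8],
  [[0,0,0],[0,0,0],0.8],
])

```text
time: 12.1
position: [0.5534, -0.1511, 0.0502]
ee_rot: [0.996, -0.088, 0.0, 0.0]
contact_force: [-0.1, -0.2, 0.8]
width: 0.8
```

>>> arm_command([
  [[0,0,-0.02],[0,0,0],0.8],
  [[0,0,-0.06],[0,0,0],0.8],
  [[0,0,-0.11],[0,0,0],0.8],
  [[0,0,-0.15],[0,0,0],0.8],
  [[0,0,-0.18],[0,0,0],0.8],
])

```text
time: 12.72
position: [0.554, -0.1512, 0.2346]
ee_rot: [0.996, -0.088, 0.002, 0.001]
contact_force: [0.7, -0.1, 0.4]
width: 0.798
```

>>> arm_command([
  [[-0.05,0,-0.02],[0,0,0],0.8],
  [[-0.1,0,-0.02],[0,0,0],0.8],
  [[-0.15,0,-0.02],[0,0,0],0.8],
  [[-0.18,0,-0.02],[0,0,0],0.8],
  [[-0.18,0,-0.02],[0,0,0],0.8],
])

```text
time: 13.35
position: [0.376, -0.1195, 0.2553]
ee_rot: [0.996, -0.088, 0.004, 0.002]
contact_force: [0.4, 0.1, 1.2]
width: 0.799
```

```bash
python3 - <<'E'
from h import *
print(manip.state()["position"],manip.state()["qvel"].round(3))
for n,(a,b,c,e) in (("side",(305,140,425,240)),("top",(330,140,460,280))):
    p,d=get_image(n);cv2.imwrite(f"pics/{n}4.png",cv2.resize(p[b:e,a:c],None,fx=4.25,fy=4.25,interpolation=cv2.INTER_CUBIC))
    C=cloud(n,d)[b:e,a:c].reshape(-1,3);L=(C[:,:2]-pm)@np.c_[ex,ey]*1000
    for x0 in(-70,-40,40,70):
        r=[]
        for y0 in(-32,32):
            m=(abs(L[:,0]-x0)<9)&(abs(L[:,1]-y0)<9);r.append(np.median(C[m,2])*1000 if m.sum()>3 else np.nan)
        print(n,x0,np.round(r,1))
    m=(abs(L[:,0])<35)&(abs(L[:,1])<15)&(C[:,2]>.05)&(C[:,2]<.08);print("grip",C[m,2].mean() if m.any() else 0,L[m].mean(0))
E
```

```text
[ 0.3760218  -0.11948822  0.25532886] [ 0.009  0.06  -0.04   0.003 -0.028  0.005]
side -70 [24.2 24.2]
side -40 [24.2 24.4]
side 40 [ nan 24.4]
side 70 [24.7 24.7]
grip 0.060425206345858115 [-2.66992315  5.46489623]
top -70 [23.4 24.6]
top -40 [24.5 24.3]
top 40 [23.4 24.7]
top 70 [23.6 25.4]
grip 0.06329925936518951 [-0.37923755  2.50213856]
```

View pics/side4.png

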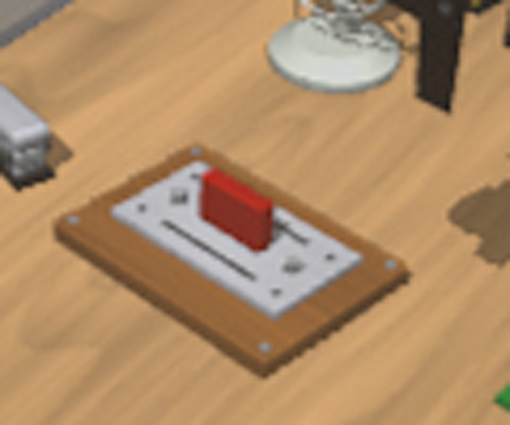

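View pics/top4.png

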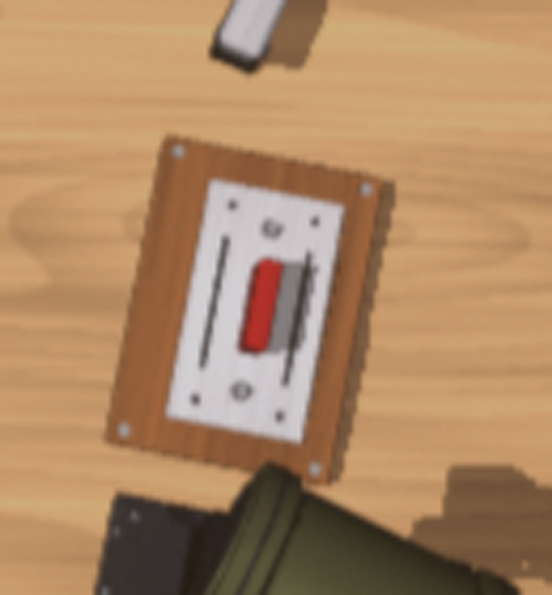

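Both views show the plate flat on the board with a pin through each hole: side crop (180,196) and (292,266), top crop (272,228) and (241,390). The plate top measures about 24 mm everywhere, as it should when seated. I'll let the arm settle, then hand in.

>>> arm_command([
  [[0,0,0],[0,0,0],0.8],
  [[0,0,0],[0,0,0],0.8],
])

```text
time: 13.7
position: [0.378, -0.1199, 0.2552]
ee_rot: [0.996, -0.088, 0.004, 0.001]
contact_force: [-0.6, 0.1, -1.4]
width: 0.804
```

```bash
python3 -c "
from rig import manip
print(manip.finish_job())"
```

```text
the job is handed in; nothing more can be done
None
```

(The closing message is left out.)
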